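Unlock the dilatometer and hold its push rod back for loading

TASK

Take the transport lock off the dilatometer: lift the saddle that hangs astride the spindle behind the carriage straight up and off, and set it down, without dropping it, in the steel tray. Then pull the spring-loaded carriage back by its black upright handle until its pointer is level with the index line of the marker on the scale bar, and finish while still holding it there, ready for a specimen to be loaded. Never let the carriage snap back, do not shift the marker, and leave the jar, the specimen block and the calliper alone.

Things in the scene. Friction and masses are not known exactly. Their poses are not given: they have to be found in the camera images.
- dilatometer: Fixed bench dilatometer, base 180 x 635 mm. Origin on the bench under the carriage's home place; y points to the rear, the way the carriage is pulled; x across, z up. The spindle lies along y at x = 0, z = 100 mm. Transducer housing: y = 78 to 165, top z = 118, 100 wide. Furnace (aluminium cylinder, top z = 179) rolled away to y = -465 to -285; specimen carrier y = -270 to -80, flange top z = 148.
- lock_mid (a point): Centre of the transport lock (160 g, 70 high), 35 mm above its feet. Aluminium saddle 54 long (y), 34 wide (x), 32 high, open below (14 mm slot, legs 24 deep); on it a black grip fin 10 thick (x), 30 long (y), 38 high, its middle 16 mm above this point. z up. It hangs on the 12 mm spindle, 2 mm from carriage and housing, and blocks the carriage; free once raised 30 mm. It can stand on its legs.
- lock: The same transport lock; origin under the middle of its feet.
- carriage (a joint): How far the carriage is pulled back, in m: 0 = home, end stop at 0.050. It slides along the dilatometer's +y. A spring drives it home: about 4.5 N at home, 9 N at 40 mm pull. It snaps home if released.
- handle_mid (a point): Grasp point of the black upright handle on top of the carriage, 150 mm above the bench and 30 mm above the carriage's top face; moves with the carriage. The paddle is 14 mm thick along the pull (y) and 36 mm wide (x); its top is 17 mm above this point. Axes as the dilatometer's.
- pointer_tip (a point): Tip of the carriage's pointer, a 3 mm wide dark steel finger at the middle of the carriage's +x side, pointing at the scale bar, 98 mm above the bench. Axes as the dilatometer's.
- mark_line (a point): Marker: 14 mm long dark steel slider on the scale bar at the dilatometer's +x side, with a white index line 3 mm wide. This point is the line's end that the pointer faces, 98 mm above the bench; pointer and line are level when equal along the dilatometer's y. Set anew each time, 24 to 42 mm of pull away; it must stay where it is. Axes as the dilatometer's.
- tray: Fixed shallow open steel tray 200 (x) x 140 (y) x 22 mm high, walls and floor 3 mm; origin at the centre of its underside.
- jar: Bystander: glass jar with black cap, 56 mm across, 75 mm high; origin under its centre.
- specimen_block: Bystander: aluminium block 80 x 50 x 30 mm with four white ceramic specimen rods standing in it, up to 70 mm high; origin under its centre.
- calliper: Bystander: steel calliper 235 mm long lying on the bench; origin under its middle.
Things that resemble listed ones, but are neither listed nor needed, are in the scene too. What is shaped like the lock but pink is not meant.

How it is judged (in metres and radians):
On the way, in this order (a step that is already met when the one before it is completed fails the run):
1. the transport lock is lifted up and clear of the spindle (z of lock_mid in the frame of dilatometer above 0.145 m and contact force between the fingers and lock above 0.5 N), for 0.1 s.
2. the lock rests in the tray, let go, with the carriage still home (x of lock_mid in the frame of tray between -0.08 and 0.08 m and y of lock_mid in the frame of tray between -0.053 and 0.053 m and z of lock_mid in the frame of tray below 0.045 m and linear speed of lock below 0.03 m/s and contact force between the fingers and lock below 0.1 N and value of joint carriage below 0.005 m), for 0.2 s.
At the end, for the whole second after the job is handed in: The fingers hold the handle (at least 3 N) with the carriage at rest and its pointer within 3.5 mm of the marker's index line along the pull; the transport lock rests untouched inside the tray, on its floor (y of pointer_tip in the frame of mark_line between -0.0035 and 0.0035 m and velocity of joint carriage between -0.01 and 0.01 m/s and contact force between the fingers and carriage_c5 above 3 N and x of lock_mid in the frame of tray between -0.08 and 0.08 m and y of lock_mid in the frame of tray between -0.053 and 0.053 m and z of lock_mid in the frame of tray below 0.045 m and linear speed of lock below 0.02 m/s and contact force between the fingers and lock below 0.1 N); the arm keeps its last pose, push and grip.
It fails at once if the carriage snaps back (runs home faster than 0.25 m/s) (velocity of joint carriage below -0.25 m/s).
It fails at once if the marker is shifted by more than 3 mm (distance of mark_line from where it was at the start of the episode above 0.003 m).
It fails at once if the lock is dropped (falls faster than 0.6 m/s out of the fingers) (linear speed of lock above 0.6 m/s and contact force between the fingers and lock below 0.05 N).
It fails at once if the jar, the specimen block or the calliper is moved by more than 20 mm (distance of any of jar, specimen_block, calliper from where it was at the start of the episode above 0.02 m).
It also fails if it takes over 56 s, if anything falls off the work surface, if the arm or the gripper's body presses on something with over 40 N, if the wrist force passes 120 N, or if a joint passes its speed limit or range.

ROBOT

A 6-joint arm with a two-finger parallel gripper is mounted at the origin on the work surface. World frame = base frame: x ahead of the robot, y to its left, z up, the work surface at z = 0. Lengths are in m, angles in degrees, forces in N, time in s.
With the tool pointing down it reaches from about 0.225 to 0.725 m from the base axis. Payload 3.1 kg.
Tool frame: the origin (TCP) lies at the very end of the fingers, on their centre line; the grasp point (between the pads) lies 19 mm behind it; x points along the fingers, z is the direction in which the jaws open and shut, and the axes are right-handed (so a half turn about x gives the same grasp; the last joint's range is limited). The gripper opens to 85 mm and grips with 20 to 120 N. Pads are 22 mm wide; open, the fingers measure 114 mm over their backs; the gripper's body (76 mm by 85 mm) begins 54 mm behind the grasp point. The pads swing forward as they close: fully open they stand 13 mm farther back than shut.
Start: joints at [57.422, 2.75, 5.684, 92.934, 0, 82.678], TCP at [0.224, 0.475, 0.231] pointing down, gripper open.
Joint ranges: [-166.93, 166.93], [-56.73, 111.36], [-69.38, 81.34], [-121.58, 131.49], [-85.45, 84.26], [-180, 180]. Speed limits (degrees/s): [159.86, 159.86, 180, 180, 180, 180].

INTERFACE

Orientations are given as a 3x3 rotation matrix whose columns are the frame's x, y, z axes.
In Python, from station import * gives the robot as it stands. The module is installed in compiled form; this text tells all that it offers.
- The arm moves only by the tool move_arm, never from a script. Its argument "increments" is a list of rows, each a list of 7 numbers: the shift along the tool's x, y, z in mm, then the turn, a rotation vector about the tool's x, y, z in rad, then the finger opening in mm, from 0 to 85.4. In form: [[dx, dy, dz, ax, ay, az, gripper], ...]. A call has 1 to 12 rows; each row shifts and turns the pose as measured when the row begins, along the tool's axes as they then stand; what a row does not reach is not made up. A row lasts 1/12 s, in which the tool goes at most 41.7 mm and 7.16 degrees, less where a joint would pass 70% of its speed; a pose out of reach is approached as far as the arm can. A call is refused whole if a number of a shift passes 41.7 or a number of a turn 0.125, either way. A call with a gripper value outside its range is refused whole. The fingers move at their own pace and stop on an object; "grip_force" is the grip in N (left out, the last holds). Time passes only in rows, so rows that do not move let the fingers close. It gives the time, the measured TCP pose, the force and the opening at its end, in the units of the state.
- get_obs(): the state, without advancing time (a new reading comes with each control period).
- capture(name): name is "scene" or "top" or "wrist"; returns a dict with "color" (400x640x3 uint8, blue, green, red), "K" (3x3 intrinsics, pixels), "dist" ([k1, k2, p1, p2, k3] as OpenCV has them; the pictures are not rectified), "rvec" (rotation vector, rad) and "tvec" (3), from world to camera coordinates, as OpenCV has them. Camera axes: x right, y down, z forward; pixel columns grow to the right and rows downward; lengths in m; the calibration is good to about 2 mm. A picture is of the moment at which its call begins. There is no depth.
- sign_off(): hands the job in, once; it reports no verdict.
Trained networks look in the newest picture that a camera, given by its name, has taken for a name from the list of things; names that differ only in an ending like _2 or _b are one class to them, and where a whole thing is asked for, a point or a joint stands for the part that bears it (a point fixed in the world has none). Each returns a list of dicts, best first, with "confidence" (0 to 1); they miss things now and then, are a little off and sometimes report something else, mostly with a low value. They report only what shows in the picture. A call takes as long as a camera call. They do not tell look-alikes from the thing itself.
- outline_of(query, camera): "region" (400x640 bool, what is visible of it) and "bbox" ([left, top, width, height] in pixels, round what is visible of it).
- tip_of(query, camera): "centre" ([column, row] in pixels: a listed point, or the origin of a listed thing).
The state is a dict: "clock": time; "qpos": joint angles; "dq": joint speeds; "effort": joint torques, N m; "position": TCP position; "orientation": TCP orientation; "wrist_force": force on the tool from outside, world axes, zero at the start; "ft_torque": the same for the moment, N m; "gripper_width": finger opening in m.
Only numpy, scipy, OpenCV 4.12 (cv2) and the standard library are available. Lean on these libraries where they do the work, as an engineer would, in place of code of your own. Each camera call takes 0.05 s, during which the arm holds its last target.

## Working session

There is one attempt and no reset: what is moved stays moved. The work goes in short steps, Python scripts to look and compute and a tool call to move; the robot and the scene stay as the last step left them, time stands still between calls to the robot, and variables do not carry over. Pictures are saved under pics/ and viewed, and the job is handed in when it is done.

Besides the shell and the picture viewer there is one more tool, called after ">>>" by a JSON object that holds its "fn" and its "kwargs". move_arm: Moves the arm, as the interface text tells. Its arguments: {"type":"object","properties":{"increments":{"type":"array"},"grip_force":{"type":"number"}},"required":["increments"]}

```bash
mkdir -p pics; cat > h.py <<'E'
from station import *
import numpy as np, cv2
def cam(c):
    R=cv2.Rodrigues(np.array(c["rvec"],float))[0]; t=np.array(c["tvec"],float).ravel(); return R,t
def ray(c,px):
    R,t=cam(c); u=cv2.undistortPoints(np.array([[px]],float),np.array(c["K"]),np.array(c["dist"])).ravel()
    d=R.T@np.array([u[0],u[1],1.]); return -R.T@t,d
def onz(c,px,z):
    o,d=ray(c,px); return o+d*(z-o[2])/d[2]
def proj(c,P):
    return cv2.projectPoints(np.array(P,float).reshape(-1,3),np.array(c["rvec"]),np.array(c["tvec"]),np.array(c["K"]),np.array(c["dist"]))[0].reshape(-1,2)
def tri(rays):
    A=np.zeros((3,3));b=np.zeros(3)
    for o,d in rays:
        d=d/np.linalg.norm(d);M=np.eye(3)-np.outer(d,d);A+=M;b+=M@o
    return np.linalg.solve(A,b)
E
python3 - <<'E'
from h import *
np.set_printoptions(precision=4,suppress=True)
import pickle
C={}
for n in ["scene","top","wrist"]:
    c=capture(n);C[n]=c;cv2.imwrite(f"pics/{n}0.png",c["color"])
    print(n,cam(c)[0].tolist(),-cam(c)[0].T@cam(c)[1],c["K"][0][0])
    for q in ["lock_mid","lock","handle_mid","pointer_tip","mark_line","tray","dilatometer","jar","specimen_block","calliper"]:
        print(n,q,[(np.round(r["centre"],1).tolist(),round(r["confidence"],2)) for r in tip_of(q,n)])
pickle.dump(C,open("c0.pkl","wb"))
print(get_obs())
E
```

```text
scene [[-0.21176311639740242, 0.977289940563749, -0.007794524139715986], [0.8286738325743399, 0.17532079577663862, -0.5315658922229693], [-0.5181274570414265, -0.11902516809965347, -0.846981078666244]] [1.0115 0.2125 0.7696] 380.7538653295608
scene lock_mid [([268.3, 150.1], 0.69), ([305.4, 158.8], 0.62), ([255.8, 185.7], 0.55)]
scene lock [([308.2, 168.6], 0.98), ([260.4, 193.0], 0.92), ([270.1, 159.7], 0.8)]
scene handle_mid [([227.9, 170.4], 0.59)]
scene pointer_tip [([227.4, 207.0], 0.73)]
scene mark_line [([242.3, 211.7], 0.57)]
scene tray [([420.9, 196.0], 0.75)]
scene dilatometer [([240.8, 208.6], 0.64)]
scene jar [([400.6, 288.7], 0.69)]
scene specimen_block [([347.5, 277.7], 0.66)]
scene calliper [([229.4, 289.6], 0.85)]
top [[0.028606847573407368, -0.9995559593751577, -0.008338605969827328], [-0.9838078309655747, -0.026677635889974516, -0.17722995083826343], [0.17692879924625943, 0.013273576041525084, -0.9841341433851112]] [0.466  0.1065 0.9773] 480.5917775201768
top lock_mid [([356.1, 291.0], 0.78), ([406.7, 291.8], 0.72), ([396.4, 205.9], 0.56)]
top lock [([394.0, 205.6],
[... 726 characters left out ...]
id []
wrist pointer_tip []
wrist mark_line []
wrist tray [([312.2, 366.4], 0.94)]
wrist dilatometer []
wrist jar []
wrist specimen_block []
wrist calliper []
{'clock': 1.65, 'qpos': array([57.4221,  2.7499,  5.6839, 92.934 , -0.0003, 82.6795]), 'dq': array([-0.0993, -0.0277,  0.0282,  0.0314,  0.0324, -0.0307]), 'effort': array([ -0.0002, -33.8635,  32.0144,   0.0016,  -0.0002,   0.    ]), 'position': array([0.224 , 0.4748, 0.2313]), 'orientation': array([[ 0.    , -0.9044,  0.4267],
       [-0.    ,  0.4267,  0.9044],
       [-1.    , -0.    , -0.    ]]), 'wrist_force': array([ 0.5034, -0.1984, -0.929 ]), 'ft_torque': array([ 0.0073, -0.0196, -0.012 ]), 'gripper_width': 0.08556858993557434}
```

View pics/scene0.png

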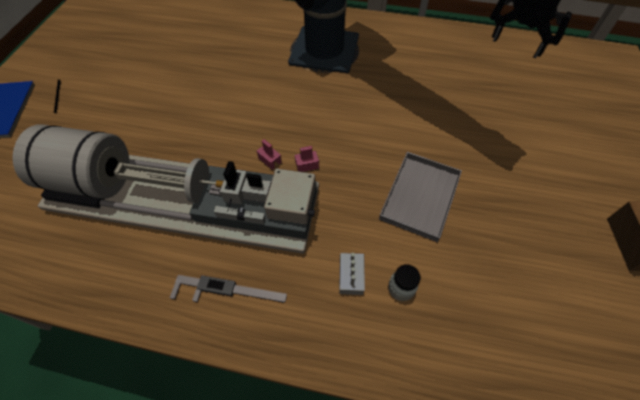

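View pics/top0.png

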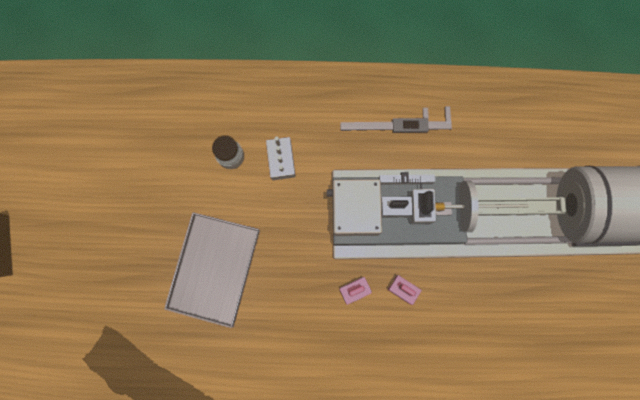

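```bash
python3 - <<'E'
import cv2
a=cv2.imread("pics/top0.png")[150:250,340:540]
cv2.imwrite("pics/topz.png",cv2.resize(a,None,fx=4,fy=4,interpolation=cv2.INTER_CUBIC))
a=cv2.imread("pics/scene0.png")[130:250,180:340]
cv2.imwrite("pics/scenez.png",cv2.resize(a,None,fx=5,fy=5,interpolation=cv2.INTER_CUBIC))
E
```

```text
(no output)
```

View pics/topz.png

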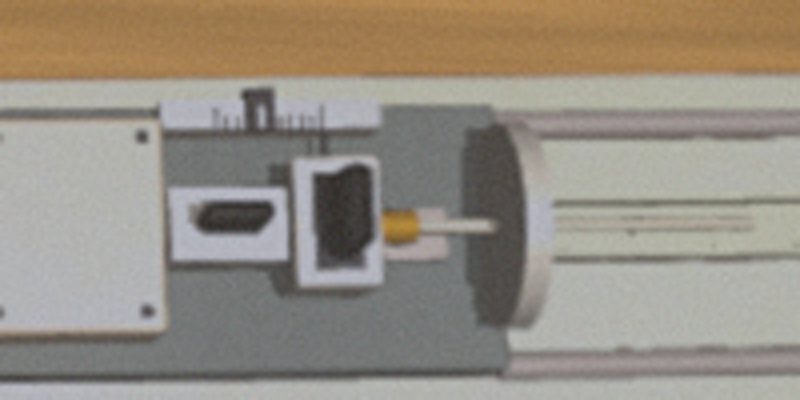

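View pics/scenez.png

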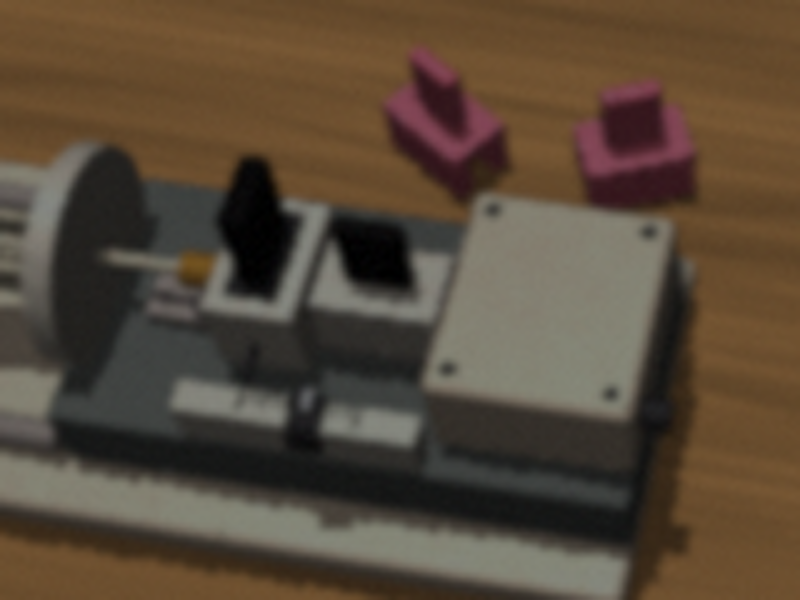

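```bash
cat > fit.py <<'E'
from h import *
import pickle
from scipy.optimize import least_squares
np.set_printoptions(precision=4,suppress=True)
C=pickle.load(open("c0.pkl","rb"))
def T(p,P):
    c,s=np.cos(p[2]),np.sin(p[2]);P=np.atleast_2d(P)
    return np.c_[p[0]+c*P[:,0]-s*P[:,1],p[1]+s*P[:,0]+c*P[:,1],P[:,2]]
H=np.array([[50,78,118],[-50,78,118],[50,165,118],[-50,165,118]])/1e3
top=[(380.7,179.5),(381.2,233.2),(334.,180),(334,233.5)]
sc=[(265,207),(275,169),(305.6,212.4),(316,175)]
f=lambda p:np.r_[(proj(C["top"],T(p,H))-top).ravel(),(proj(C["scene"],T(p,H))-sc).ravel()]
r=least_squares(f,[.5,-.1,0]);p=r.x
if __name__=="__main__":
    print(p,np.degrees(p[2]));print(r.fun)
    for n in ["top","scene"]:
        print(n,"lockmid0",proj(C[n],T(p,[[0,.049,.117],[0,.049,.155]])), "handle", proj(C[n],T(p,[[0,0,.15],[0,0,.167]])))
    hm=tri([ray(C["top"],(430.6,200.2)),ray(C["scene"],(227.9,170.4))]);print("handle",hm)
    hm=tri([ray(C["top"],(396.4,205.9)),ray(C["scene"],(255.8,185.7))]);print("lockmid",hm)
    for n,q in [("top",(423.1,181.8)),("top",(403.7,180.6)),("scene",(227.4,207)),("scene",(242.3,211.7))]:print(n,onz(C[n],q,.098))
    # tray
    for n,q in [("top",(215.2,268.6)),("scene",(420.9,196))]: print("tray",onz(C[n],q,0))
    for q in [(193,214),(258.5,230.5),(233,325),(167,308)]: print("traycorner",onz(C["top"],q,.022))
    for n,q in [("top",(231,159.8)),("top",(280.3,162.5))]: print(onz(C[n],q,0))
    for n in ["scene","top"]:
        c=C[n];print(n,"lockoutl")
E
python3 fit.py
```

```text
[ 0.6126 -0.0653  0.0321] 1.8396596745652078
[-0.7125 -0.7861  0.1383 -0.0573 -1.5142 -1.0627 -1.122  -0.0993 -2.1988
 -0.3497 -0.0388 -2.1927 -0.0042  0.9543 -0.886  -2.3907]
top lockmid0 [[396.5496 205.6651]
 [399.6667 202.1117]] handle [[427.101  202.453 ]
 [429.1269 200.7781]]
scene lockmid0 [[255.5697 184.2944]
 [252.6805 173.6091]] handle [[229.619  171.6056]
 [227.8271 166.556 ]]
handle [ 0.615  -0.0684  0.1567]
lockmid [ 0.6113 -0.0166  0.1122]
top [ 0.6609 -0.0689  0.098 ]
top [ 0.6622 -0.0324  0.098 ]
scene [ 0.6652 -0.063   0.098 ]
scene [ 0.6694 -0.0293  0.098 ]
tray [0.4911 0.3338 0.    ]
tray [0.4898 0.3395 0.    ]
traycorner [0.5986 0.3813 0.022 ]
traycorner [0.5691 0.2461 0.022 ]
traycorner [0.3824 0.2871 0.022 ]
traycorner [0.4098 0.4203 0.022 ]
[0.7193 0.3154 0.    ]
[0.7159 0.2109 0.    ]
scene lockoutl
top lockoutl
```

>>> {"fn": "move_arm", "kwargs": {"increments": [[-4,0,0,0.11,0,0,85],[-4,0,0,0.11,0,0,85],[-4,0,0,0.11,0,0,85],[-4,0,0,0.11,0,0,85],[-4,0,0,0.11,0,0,85],[-4,0,0,0.11,0,0,60],[-4,0,0,0.11,0,0,60],[0,0,0,0.11,0,0,60],[0,0,0,0.11,0,0,60],[0,0,0,0.11,0,0,60]], "grip_force": 40}}

```text
clock: 2.48
position: [0.2239, 0.4747, 0.2605]
orientation: [[-0.0, 0.023, 1.0], [-0.0, 1.0, -0.023], [-1.0, -0.0, -0.0]]
wrist_force: [0.3, -0.3, -0.1]
gripper_width: 0.0596
```

>>> {"fn": "move_arm", "kwargs": {"increments": [[0,-20,16,0,0,0,60],[0,-30,24,0,0,0,60],[0,-30,24,0,0,0,60],[0,-30,24,0,0,0,60],[0,-30,24,0,0,0,60],[0,-30,24,0,0,0,60],[0,-30,24,0,0,0,60],[0,-30,24,0,0,0,60],[0,-30,24,0,0,0,60],[0,-30,24,0,0,0,60],[0,-30,24,0,0,0,60],[0,-30,24,0,0,0,60]]}}

```text
clock: 3.48
position: [0.5035, 0.1101, 0.2601]
orientation: [[0.004, 0.011, 1.0], [0.006, 1.0, -0.011], [-1.0, 0.006, 0.004]]
wrist_force: [0.7, 1.3, 0.4]
gripper_width: 0.06
```

>>> {"fn": "move_arm", "kwargs": {"increments": [[0,-30,24,0,0,0,60],[0,-30,24,0,0,0,60],[0,-30,24,0,0,0,60],[0,-25,20,0,0,0,60],[0,-15,10,0,0,0,60],[0,0,0,-0.05,0,0,60],[0,0,0,0,0,0,60]]}}

```text
clock: 4.07
position: [0.6122, -0.0384, 0.2567]
orientation: [[0.005, -0.029, 1.0], [0.004, 1.0, 0.029], [-1.0, 0.003, 0.005]]
wrist_force: [-0.3, -0.7, 1.4]
gripper_width: 0.06
```

```bash
python3 - <<'E'
from h import *
import pickle
np.set_printoptions(precision=4,suppress=True)
c=capture("wrist");pickle.dump(c,open("w1.pkl","wb"));cv2.imwrite("pics/w1.png",c["color"])
for q in ["lock_mid","handle_mid","pointer_tip","mark_line"]:
    print(q,[(np.round(r["centre"],1).tolist(),round(r["confidence"],2)) for r in tip_of(q,"wrist")])
print(get_obs()["position"],get_obs()["orientation"])
E
```

```text
lock_mid [([320.9, 157.4], 0.92), ([190.7, 165.6], 0.65), ([176.4, 75.8], 0.6)]
handle_mid [([319.5, 220.7], 0.6)]
pointer_tip [([370.1, 200.7], 0.93), ([370.3, 170.7], 0.44)]
mark_line [([369.8, 172.4], 0.59)]
[ 0.6114 -0.036   0.2578] [[ 0.0057 -0.0309  0.9995]
 [ 0.0036  0.9995  0.0309]
 [-1.      0.0034  0.0058]]
```

View pics/w1.png

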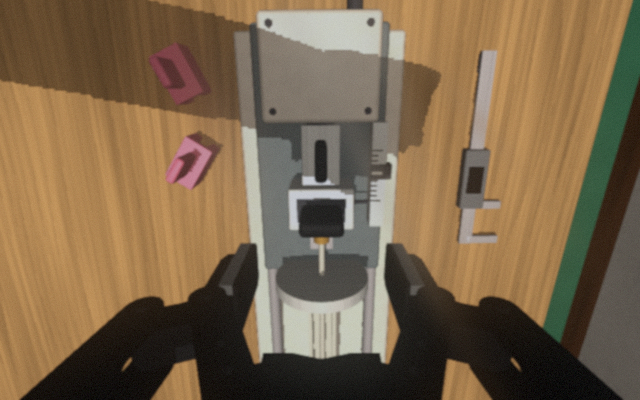

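```bash
python3 - <<'E'
from fit import *
import cv2
w=pickle.load(open("w1.pkl","rb"))
a=w["color"]; cv2.imwrite("pics/w1z.png",cv2.resize(a[0:250,240:410],None,fx=2.4,fy=2.4,interpolation=cv2.INTER_CUBIC)); 
cv2.imwrite("pics/w1zz.png",cv2.resize(a[100:250,270:410],None,fx=4,fy=4,interpolation=cv2.INTER_CUBIC))
ws=[(380,122),(262,121),(384,13),(258,12)]
g=lambda p:np.r_[f(p)*.7,(proj(w,T(p,H))-ws).ravel()]
r=least_squares(g,p);q=r.x;print(q,np.degrees(q[2]));print(r.fun[-8:])
print(least_squares(lambda p:(proj(w,T(p,H))-ws).ravel(),p).x)
print("fin top/bottom at wrist",proj(w,T(q,[[0,.049,.152],[0,.049,.133]])),proj(w,T(q,[[0,0,.15],[0,0,.167]])))
print("lock world",T(q,[0,.049,.117]))
L=onz(w,(321,142),.152); print("fin far end top",L, onz(w,(321,182),.152))
print("lockmid net",onz(w,(320.9,157.4),.117))
print("ptr,mark",onz(w,(370.1,200.7),.098),onz(w,(369.8,172.4),.098),"handle",onz(w,(319.5,220.7),.15))
E
```

```text
[ 0.6116 -0.0661  0.0249] 1.4284132604471318
[-0.4516  2.6469  0.1159  3.2783  1.9084 -2.8638 -1.5144 -2.4668]
[ 0.6114 -0.0663  0.0238]
fin top/bottom at wrist [[320.8955 166.452 ]
 [320.8205 161.534 ]] [[320.6897 223.9061]
 [320.7484 232.3076]]
lock world [[ 0.6104 -0.0171  0.117 ]]
fin far end top [0.6099 0.0018 0.152 ] [ 0.6108 -0.0297  0.152 ]
lockmid net [ 0.6105 -0.0167  0.117 ]
ptr,mark [ 0.66   -0.0619  0.098 ] [ 0.6576 -0.0335  0.098 ] handle [ 0.6105 -0.0633  0.15  ]
```

View pics/w1zz.png

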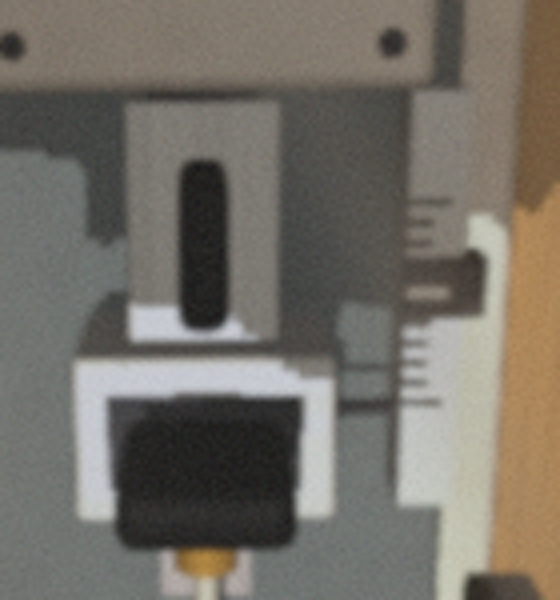

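>>> {"fn": "move_arm", "kwargs": {"increments": [[0,12,-1,0,0.005,0,60],[10,7,0,0,0,0,45],[30,0,0,0,0,0,45],[30,0,0,0,0,0,45],[30,0,0,0,0,0,45],[10,0,0,0,0,0,45],[0,0,0,0,0,0,45]]}}

```text
clock: 4.9
position: [0.6102, -0.0047, 0.1514]
orientation: [[0.012, -0.039, 0.999], [0.005, 0.999, 0.039], [-1.0, 0.005, 0.012]]
wrist_force: [0.2, -0.2, 0.0]
gripper_width: 0.0453
```

```bash
python3 - <<'E'
from h import *
np.set_printoptions(precision=4,suppress=True)
c=capture("scene");cv2.imwrite("pics/s2.png",cv2.resize(c["color"][110:230,180:340],None,fx=5,fy=5,interpolation=cv2.INTER_CUBIC))
c=capture("wrist");cv2.imwrite("pics/w2.png",c["color"])
o=get_obs();print(o["position"],o["orientation"])
E
```

```text
[ 0.6114 -0.0053  0.1538] [[ 0.0149 -0.0387  0.9991]
 [ 0.0049  0.9992  0.0386]
 [-0.9999  0.0043  0.0151]]
```

View pics/s2.png

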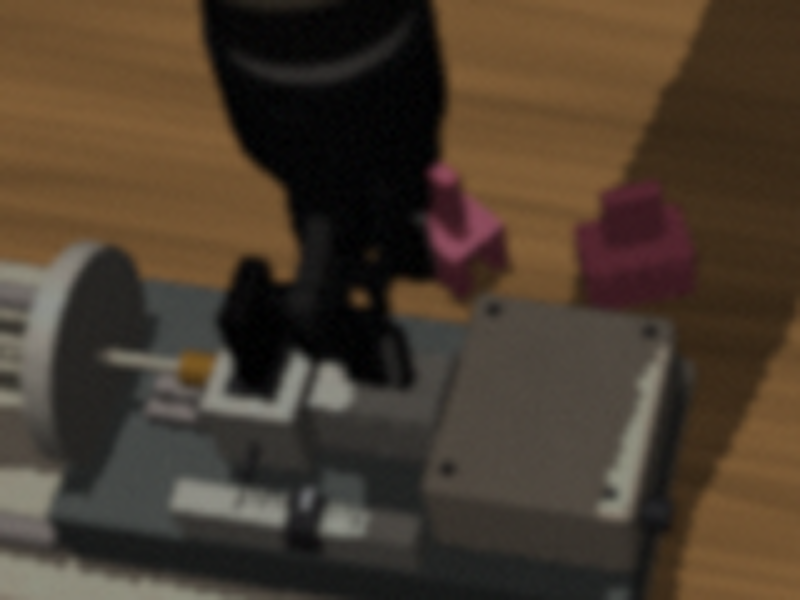

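View pics/w2.png

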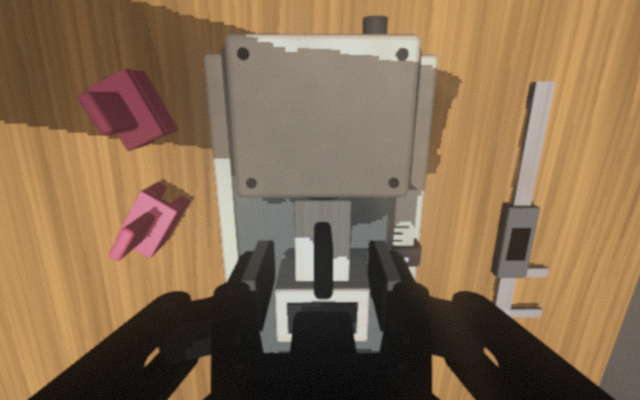

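```bash
python3 - <<'E'
from h import *
np.set_printoptions(precision=4,suppress=True)
for i in range(3):
    o=get_obs();print(o["position"],o["orientation"].ravel(),o["qpos"]); capture("wrist")
E
```

```text
[ 0.6114 -0.0053  0.1538] [ 0.0149 -0.0387  0.9991  0.0049  0.9992  0.0386 -0.9999  0.0043  0.0151] [-6.9733 14.5105  9.9867 84.6631  0.38   80.8156]
[ 0.6125 -0.0058  0.1552] [ 0.0178 -0.0383  0.9991  0.0043  0.9993  0.0382 -0.9998  0.0036  0.018 ] [-7.0043 14.4826 10.1098 84.6438  0.3692 80.8067]
[ 0.6132 -0.0062  0.1561] [ 0.0196 -0.0378  0.9991  0.004   0.9993  0.0378 -0.9998  0.0032  0.0198] [-7.0316 14.4664 10.1831 84.6287  0.3633 80.805 ]
```

>>> {"fn": "move_arm", "kwargs": {"increments": [[0,-10,-2,0.01,0.02,0,45],[0,0,0,0,0,0,45],[0,0,0,0,0,0,45],[0,0,0,0,0,0,45]]}}

```text
clock: 5.48
position: [0.616, -0.0172, 0.1639]
orientation: [[0.012, -0.027, 1.0], [0.002, 1.0, 0.027], [-1.0, 0.002, 0.012]]
wrist_force: [0.1, -0.6, -0.1]
gripper_width: 0.0452
```

```bash
python3 - <<'E'
from h import *
np.set_printoptions(precision=4,suppress=True)
for i in range(3):
    o=get_obs();print(o["position"],o["orientation"].ravel()); c=capture("wrist")
cv2.imwrite("pics/w3.png",c["color"])
E
```

```text
[ 0.616  -0.0172  0.1639] [ 0.0124 -0.0266  0.9996  0.0022  0.9996  0.0266 -0.9999  0.0018  0.0125]
[ 0.6161 -0.0172  0.1641] [ 0.0128 -0.0268  0.9996  0.0021  0.9996  0.0268 -0.9999  0.0018  0.0129]
[ 0.6158 -0.017   0.1636] [ 0.012  -0.0269  0.9996  0.0023  0.9996  0.0269 -0.9999  0.0019  0.0121]
```

View pics/w3.png

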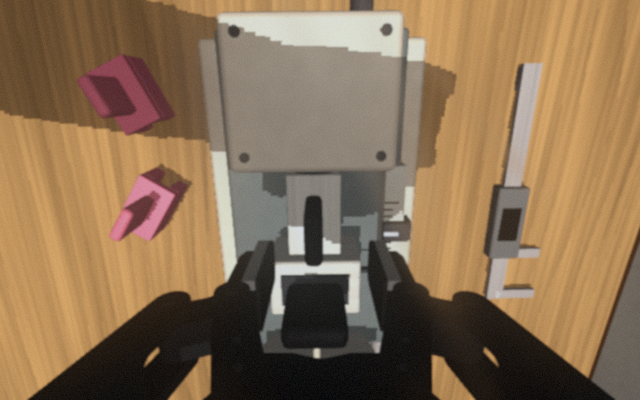

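>>> {"fn": "move_arm", "kwargs": {"increments": [[0,0,-5,0,0.013,0,45],[20,0,0,0,0,0,40],[20,0,0,0,0,0,40],[0,0,0,0,0,0,40],[0,0,0,0,0,0,40]]}}

```text
clock: 6.05
position: [0.6096, -0.0162, 0.1237]
orientation: [[-0.002, -0.028, 1.0], [0.002, 1.0, 0.028], [-1.0, 0.002, -0.002]]
wrist_force: [0.6, 0.2, 0.5]
gripper_width: 0.0398
```

```bash
python3 - <<'E'
from h import *
np.set_printoptions(precision=4,suppress=True)
for i in range(2):
    o=get_obs();print(o["position"],o["orientation"].ravel()); c=capture("wrist")
E
```

```text
[ 0.6096 -0.0162  0.1237] [-0.0022 -0.0281  0.9996  0.0019  0.9996  0.0281 -1.      0.002  -0.0021]
[ 0.6092 -0.0161  0.1234] [-0.0032 -0.0281  0.9996  0.0021  0.9996  0.0281 -1.      0.0022 -0.0031]
```

>>> {"fn": "move_arm", "kwargs": {"increments": [[4,0,1,0,0,0,40],[0,0,0,0,0,0,0],[0,0,0,0,0,0,0],[0,0,0,0,0,0,0],[0,0,0,0,0,0,0],[0,0,0,0,0,0,0],[0,0,0,0,0,0,0]]}}

```text
clock: 6.73
position: [0.6125, -0.0164, 0.1231]
orientation: [[0.003, -0.028, 1.0], [0.001, 1.0, 0.028], [-1.0, 0.001, 0.003]]
wrist_force: [0.0, 0.1, -2.9]
gripper_width: 0.0094
```

```bash
python3 - <<'E'
from h import *
np.set_printoptions(precision=4,suppress=True)
c=capture("wrist");cv2.imwrite("pics/w4.png",c["color"]);o=get_obs();print(o["position"],o["orientation"].ravel(),o["gripper_width"],o["wrist_force"])
c=capture("scene");cv2.imwrite("pics/s4.png",cv2.resize(c["color"][110:230,180:340],None,fx=5,fy=5,interpolation=cv2.INTER_CUBIC))
E
```

```text
[ 0.6124 -0.0164  0.123 ] [ 0.0023 -0.0282  0.9996  0.0012  0.9996  0.0282 -1.      0.0012  0.0024] 0.00942283350728028 [ 0.0069 -0.5658 -2.8536]
```

View pics/s4.png

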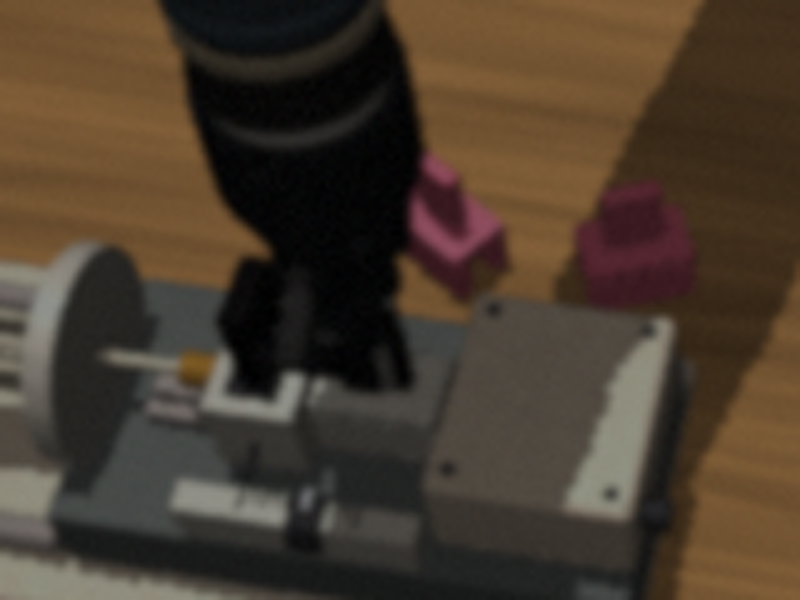

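View pics/w4.png

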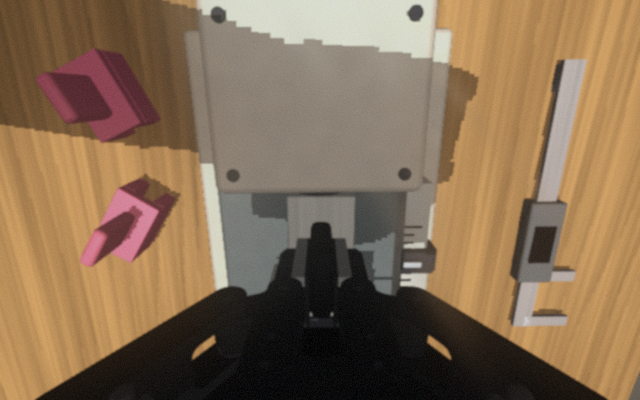

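>>> {"fn": "move_arm", "kwargs": {"increments": [[-8,0,0,0,0,0,0],[-10,0,0,0,0,0,0],[-10,0,0,0,0,0,0],[-12,0,0,0,0,0,0],[-15,0,0,0,0,0,0],[-15,0,0,0,0,0,0],[-15,0,0,0,0,0,0],[-15,0,0,0,0,0,0],[0,0,0,0,0,0,0],[0,0,0,0,0,0,0]]}}

```text
clock: 7.67
position: [0.6121, -0.0167, 0.2362]
orientation: [[0.007, -0.028, 1.0], [0.0, 1.0, 0.028], [-1.0, 0.0, 0.007]]
wrist_force: [-0.2, 0.0, -2.6]
gripper_width: 0.0094
```

```bash
python3 - <<'E'
from h import *
np.set_printoptions(precision=4,suppress=True)
c=capture("scene");cv2.imwrite("pics/s5.png",cv2.resize(c["color"][80:230,150:350],None,fx=4,fy=4,interpolation=cv2.INTER_CUBIC))
o=get_obs();print(o["position"],o["orientation"].ravel(),o["gripper_width"],o["wrist_force"])
print([(np.round(r["centre"],1).tolist(),round(r["confidence"],2)) for r in tip_of("pointer_tip","scene")])
E
```

```text
[ 0.6124 -0.0167  0.2366] [ 0.0079 -0.028   0.9996  0.0002  0.9996  0.028  -1.     -0.0001  0.0079] 0.009023776360862407 [ 0.8097 -0.2449 -0.3761]
[([224.7, 203.6], 0.86)]
```

View pics/s5.png

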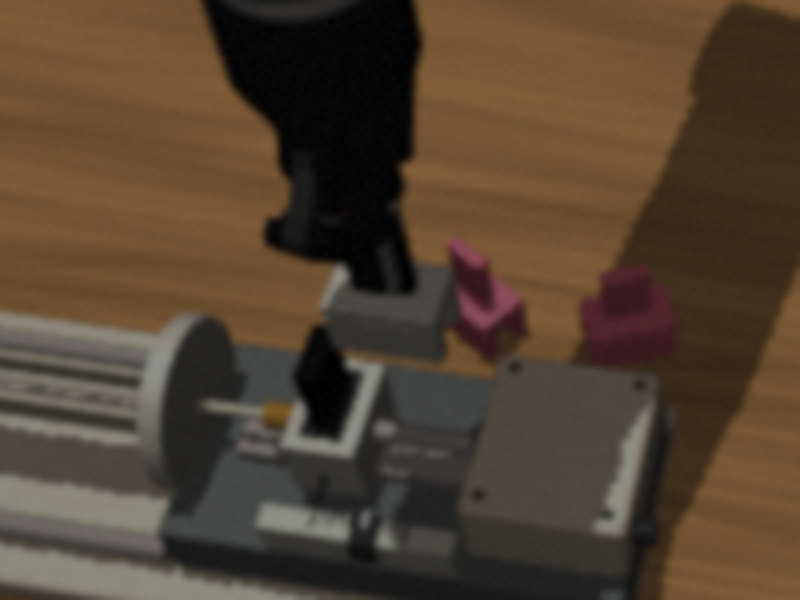

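>>> {"fn": "move_arm", "kwargs": {"increments": [[0,12,-4,0,0,0,0],[0,20,-7,0,0,0,0],[0,28,-9,0,0,0,0],[0,28,-9,0,0,0,0],[0,28,-9,0,0,0,0],[0,28,-9,0,0,0,0],[0,28,-9,0,0,0,0],[0,28,-9,0,0,0,0],[0,28,-9,0,0,0,0],[0,28,-9,0,0,0,0],[0,28,-9,0,0,0,0],[0,28,-9,0,0,0,0]]}}

```text
clock: 8.77
position: [0.4857, 0.306, 0.2179]
orientation: [[-0.025, -0.019, 1.0], [-0.002, 1.0, 0.019], [-1.0, -0.002, -0.025]]
wrist_force: [0.2, -0.5, -1.3]
gripper_width: 0.0093
```

>>> {"fn": "move_arm", "kwargs": {"increments": [[0,20,-9,0,0,0,0],[0,12,-5,0,0,0,0],[0,5,0,0,0,0,0],[0,0,0,0,0,0,0]]}}

```text
clock: 9.1
position: [0.4606, 0.3515, 0.2123]
orientation: [[-0.037, -0.03, 0.999], [-0.004, 1.0, 0.03], [-0.999, -0.003, -0.037]]
wrist_force: [0.7, -1.0, -1.8]
gripper_width: 0.009
```

```bash
python3 - <<'E'
from h import *
np.set_printoptions(precision=4,suppress=True)
c=capture("top");cv2.imwrite("pics/t6.png",c["color"])
o=get_obs();print(o["position"],o["orientation"].ravel(),o["gripper_width"],o["wrist_force"])
E
```

```text
[0.4606 0.3509 0.2121] [-0.0381 -0.0295  0.9988 -0.0045  0.9996  0.0294 -0.9993 -0.0034 -0.0382] 0.009407526630553968 [-0.3752 -0.6632 -2.4567]
```

View pics/t6.png

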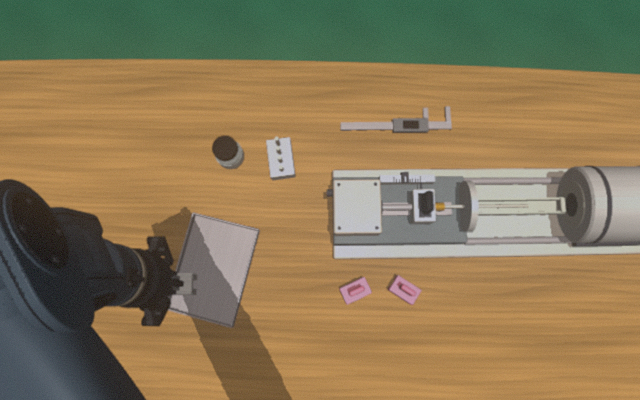

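>>> {"fn": "move_arm", "kwargs": {"increments": [[0,-8,15,0,-0.038,0,0],[0,-8,14,0,0,0,0],[25,0,0,0,0,0,0],[25,0,0,0,0,0,0],[25,0,0,0,0,0,0],[25,0,0,0,0,0,0],[20,0,0,0,0,0,0],[0,0,0,0,0,0,0],[0,0,0,0,0,0,0]]}}

```text
clock: 9.9
position: [0.4998, 0.3223, 0.0873]
orientation: [[0.001, -0.013, 1.0], [-0.007, 1.0, 0.013], [-1.0, -0.007, 0.001]]
wrist_force: [0.2, -0.0, -2.1]
gripper_width: 0.0096
```

```bash
python3 - <<'E'
from h import *
np.set_printoptions(precision=4,suppress=True)
c=capture("scene");cv2.imwrite("pics/s7.png",cv2.resize(c["color"][80:260,320:540],None,fx=3,fy=3))
o=get_obs();print(o["position"],o["orientation"].ravel(),o["gripper_width"],o["wrist_force"])
E
```

```text
[0.4996 0.3221 0.087 ] [ 0.0001 -0.013   0.9999 -0.0076  0.9999  0.013  -1.     -0.0076 -0.    ] 0.009413593918675115 [ 0.2621 -0.3561 -2.7773]
```

View pics/s7.png

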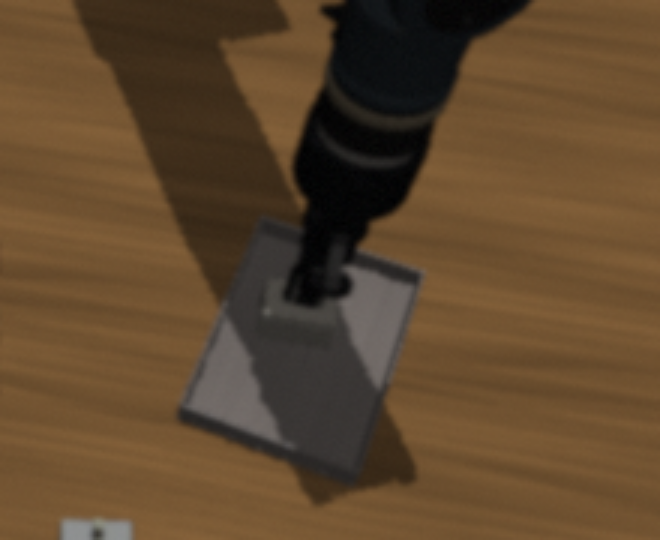

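>>> {"fn": "move_arm", "kwargs": {"increments": [[15,8,-5,0,0,0.004,0],[14,2,0,0,0,0,0],[5,0,0,0,0,0,0],[0,0,0,0,0,0,0],[0,0,0,0,0,0,0]]}}

```text
clock: 10.37
position: [0.5018, 0.3321, 0.0615]
orientation: [[0.012, -0.008, 1.0], [0.002, 1.0, 0.008], [-1.0, 0.002, 0.012]]
wrist_force: [-0.1, -0.2, -1.9]
gripper_width: 0.0095
```

>>> {"fn": "move_arm", "kwargs": {"increments": [[10,0,0,0,0.012,0,0],[3,0,0,0,0,0,0],[2,0,0,0,0,0,0],[2,0,0,0,0,0,0],[2,0,0,0,0,0,0]]}}

```text
clock: 10.78
position: [0.5058, 0.3333, 0.0465]
orientation: [[0.006, -0.008, 1.0], [0.006, 1.0, 0.008], [-1.0, 0.006, 0.006]]
wrist_force: [-0.4, 0.3, -1.5]
gripper_width: 0.0095
```

>>> {"fn": "move_arm", "kwargs": {"increments": [[3,0,0,0,0.005,0,0],[2,0,0,0,0,0,0],[2,0,0,0,0,0,0]]}}

```text
clock: 11.03
position: [0.5059, 0.3338, 0.0439]
orientation: [[0.002, -0.008, 1.0], [0.007, 1.0, 0.008], [-1.0, 0.007, 0.002]]
wrist_force: [-2.9, -1.9, 6.5]
gripper_width: 0.0092
```

Contact with the floor (force +6.5 N). Open, then look.

>>> {"fn": "move_arm", "kwargs": {"increments": [[0,0,0,0,0,0,0],[0,0,0,0,0,0,20],[0,0,0,0,0,0,40],[0,0,0,0,0,0,45],[0,0,0,0,0,0,45],[-10,0,0,0,0,0,45],[-25,0,0,0,0,0,45],[-35,0,0,0,0,0,45],[-40,0,0,0,0,0,45],[-40,0,0,0,0,0,45]]}}

```text
clock: 11.87
position: [0.4991, 0.3296, 0.1879]
orientation: [[-0.019, -0.008, 1.0], [-0.003, 1.0, 0.008], [-1.0, -0.003, -0.019]]
wrist_force: [0.8, -0.4, 0.0]
gripper_width: 0.0453
```

```bash
python3 - <<'E'
from h import *
np.set_printoptions(precision=4,suppress=True)
c=capture("scene");cv2.imwrite("pics/s8.png",cv2.resize(c["color"][80:300,180:540],None,fx=2.2,fy=2.2))
print([(np.round(r["centre"],1).tolist(),round(r["confidence"],2),onz(c,r["centre"],.038)) for r in tip_of("lock_mid","scene")])
o=get_obs();print(o["position"],o["orientation"].ravel(),o["gripper_width"],o["wrist_force"])
E
```

```text
[([422.5, 192.3], 0.84, array([0.5047, 0.336 , 0.038 ])), ([270.0, 148.5], 0.84, array([ 0.4531, -0.041 ,  0.038 ])), ([304.4, 159.6], 0.81, array([0.4692, 0.0502, 0.038 ])), ([417.9, 199.9], 0.49, array([0.5274, 0.3273, 0.038 ]))]
[0.5039 0.332  0.1969] [-0.0029 -0.0083  1.      0.0048  1.      0.0084 -1.      0.0048 -0.0028] 0.04523953012877619 [0.8389 0.9638 0.9802]
```

View pics/s8.png

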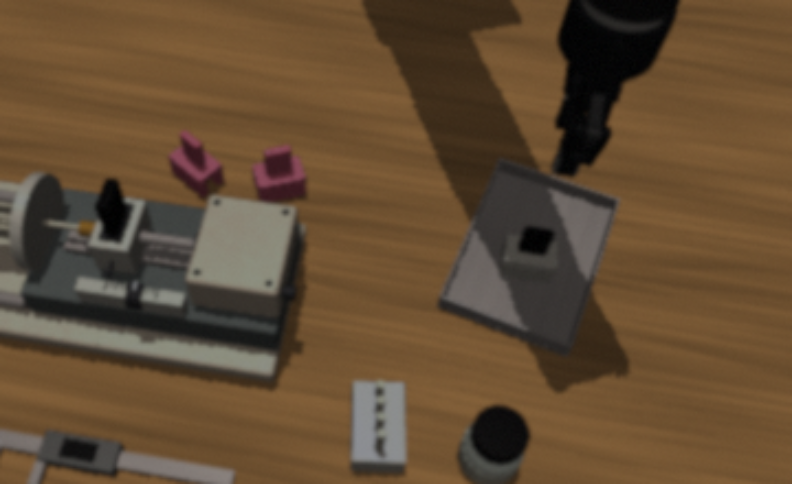

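>>> {"fn": "move_arm", "kwargs": {"increments": [[-5,0,0,-0.12,0,0,45],[-5,0,0,-0.12,0,0,45],[-5,0,0,-0.12,0,0,45],[-5,0,0,-0.12,0,0,45],[-5,0,0,-0.12,0,0,45],[-5,0,0,-0.12,0,0,45],[-5,0,0,-0.12,0,0,45],[-5,0,0,-0.12,0,0,45],[-5,0,0,-0.12,0,0,45],[-5,0,0,-0.12,0,0,45],[0,0,0,-0.12,0,0,45],[0,0,0,-0.12,0,0,45]]}}

```text
clock: 12.97
position: [0.5063, 0.3328, 0.2593]
orientation: [[0.01, -0.998, 0.065], [0.012, 0.065, 0.998], [-1.0, -0.01, 0.013]]
wrist_force: [-0.0, 0.5, 0.2]
gripper_width: 0.0454
```

>>> {"fn": "move_arm", "kwargs": {"increments": [[0,0,0,-0.08,0,0,45],[0,0,0,0,0,0,45]]}}

```text
clock: 13.13
position: [0.5065, 0.333, 0.2604]
orientation: [[0.012, -1.0, -0.023], [0.013, -0.022, 1.0], [-1.0, -0.012, 0.012]]
wrist_force: [-0.6, -0.5, 0.8]
gripper_width: 0.0449
```

>>> {"fn": "move_arm", "kwargs": {"increments": [[0,-4,-14,0,0.01,0,45],[0,-7,-22,0,0,0,45],[0,-7,-28,0,0,0,45],[0,-7,-28,0,0,0,45],[0,-7,-28,0,0,0,45],[0,-7,-28,0,0,0,45],[0,-7,-28,0,0,0,45],[0,-7,-28,0,0,0,45],[0,-7,-28,0,0,0,45],[0,-7,-28,0,0,0,45],[0,-7,-28,0,0,0,45],[0,-7,-28,0,0,0,45]]}}

```text
clock: 14.13
position: [0.5931, -0.0003, 0.2619]
orientation: [[0.012, -1.0, -0.004], [-0.005, -0.005, 1.0], [-1.0, -0.012, -0.005]]
wrist_force: [0.1, 0.1, 0.6]
gripper_width: 0.0453
```

>>> {"fn": "move_arm", "kwargs": {"increments": [[0,-7,-25,0,0,0,45],[0,-5,-15,0,0,0,45],[0,0,-8,0,0,0,45],[0,0,0,0,0,0,45],[0,0,0,0,0,0,45]]}}

```text
clock: 14.55
position: [0.6043, -0.0622, 0.2614]
orientation: [[0.009, -1.0, 0.016], [-0.01, 0.016, 1.0], [-1.0, -0.009, -0.01]]
wrist_force: [0.3, 1.3, 0.1]
gripper_width: 0.0448
```

```bash
python3 - <<'E'
from h import *
import pickle
np.set_printoptions(precision=4,suppress=True)
c=capture("wrist");cv2.imwrite("pics/w9.png",c["color"])
pickle.dump(c,open("w9.pkl","wb"))
for q in ["handle_mid","pointer_tip","mark_line"]:print(q,[(np.round(r["centre"],1).tolist(),round(r["confidence"],2),onz(c,r["centre"],.15 if q[0]=="h" else .098)) for r in tip_of(q,"wrist")])
o=get_obs();print(o["position"],o["orientation"].ravel(),o["gripper_width"],o["wrist_force"])
c=capture("top")
for q in ["handle_mid","pointer_tip","mark_line"]:print(q,[(np.round(r["centre"],1).tolist(),round(r["confidence"],2),onz(c,r["centre"],.15 if q[0]=="h" else .098)) for r in tip_of(q,"top")])
E
```

```text
handle_mid [([320.5, 199.0], 0.87, array([ 0.6119, -0.0637,  0.15  ])), ([321.6, 224.0], 0.46, array([ 0.6342, -0.0631,  0.15  ]))]
pointer_tip [([320.3, 225.9], 0.6, array([ 0.6585, -0.0653,  0.098 ]))]
mark_line [([354.3, 225.2], 0.66, array([ 0.6582, -0.0306,  0.098 ])), ([604.8, 236.9], 0.39, array([0.6743, 0.2251, 0.098 ]))]
[ 0.6045 -0.0605  0.2617] [ 0.0097 -0.9999  0.0127 -0.0104  0.0126  0.9999 -0.9999 -0.0099 -0.0103] 0.045435518541784375 [-1.2654  0.7583  0.079 ]
handle_mid [([428.1, 204.3], 0.88, array([ 0.6093, -0.067 ,  0.15  ]))]
pointer_tip []
mark_line []
```

View pics/w9.png

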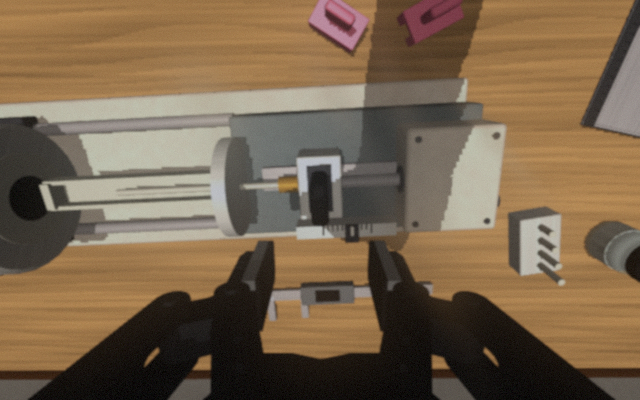

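```bash
python3 - <<'E'
from h import *
import pickle
c=pickle.load(open("w9.pkl","rb"))
cv2.imwrite("pics/w9z.png",cv2.resize(c["color"][140:250,280:410],None,fx=5,fy=5,interpolation=cv2.INTER_CUBIC))
E
```

```text
(no output)
```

View pics/w9z.png

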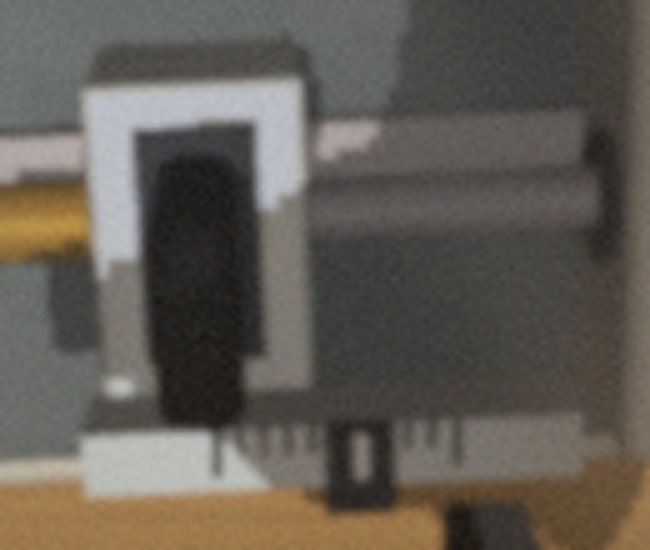

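```bash
python3 - <<'E'
from h import *
import pickle
np.set_printoptions(precision=4,suppress=True)
a=pickle.load(open("w1.pkl","rb"));b=pickle.load(open("w9.pkl","rb"));C=pickle.load(open("c0.pkl","rb"))
P=[("w1 ptr",a,(367.5,201.5)),("w1 mark",a,(371.3,173)),("w1 tick0",a,(270+420/4,100+403/4)),("w1 tickend",a,(270+430/4,100+202/4)),
("w9 mark",b,(352.2,225.6)),("w9 tick0",b,(280+217/5,140+450/5)),("w9 tickend",b,(280+460/5,140+440/5)),
("top ptr",C["top"],(340+323/4,150+140/4)),("top mark",C["top"],(340+258/4,150+122/4)),("top tick0",C["top"],(340+323/4,150+115/4)),("top tickend",C["top"],(340+215/4,150+118/4)),
("sc ptr",C["scene"],(180+248/5,130+375/5)),("sc mark",C["scene"],(180+305/5,130+400/5)),]
u=np.array([-np.sin(.026),np.cos(.026)])
for n,c,p in P:
    w=onz(c,p,.098);print(n,w,w[:2]@u)
E
```

```text
w1 ptr [ 0.6575 -0.0628  0.098 ] -0.07986563157703189
w1 mark [ 0.6591 -0.0341  0.098 ] -0.051197555271663725
w1 tick0 [ 0.6648 -0.0618  0.098 ] -0.0790827296960805
w1 tickend [ 0.6633 -0.0124  0.098 ] -0.02961052180112766
w9 mark [ 0.6586 -0.0328  0.098 ] -0.04987121869608223
w9 tick0 [ 0.6631 -0.0622  0.098 ] -0.07937986832882506
w9 tickend [ 0.6615 -0.0125  0.098 ] -0.029738991568662002
top ptr [ 0.6547 -0.0644  0.098 ] -0.08142721422051255
top mark [ 0.6624 -0.0339  0.098 ] -0.05110330268917028
top tick0 [ 0.6666 -0.0645  0.098 ] -0.08184560646355832
top tickend [ 0.6638 -0.0137  0.098 ] -0.03093771660649066
sc ptr [ 0.6597 -0.0601  0.098 ] -0.07723814147728747
sc mark [ 0.6662 -0.0332  0.098 ] -0.050503272017692946
```

>>> {"fn": "move_arm", "kwargs": {"increments": [[0,-6.5,-5,-0.036,-0.01,0.01,50],[20,0,0,0,0,0,50],[30,0,0,0,0,0,50],[20,0,0,0,0,0,50],[0,0,0,0,0,0,50],[0,0,0,0,0,0,50]]}}

```text
clock: 15.45
position: [0.6129, -0.063, 0.1925]
orientation: [[0.005, -1.0, -0.03], [-0.001, -0.03, 1.0], [-1.0, -0.005, -0.001]]
wrist_force: [0.3, -0.6, 0.9]
gripper_width: 0.0503
```

```bash
python3 - <<'E'
from h import *
np.set_printoptions(precision=4,suppress=True)
c=capture("wrist");cv2.imwrite("pics/w10.png",c["color"])
o=get_obs();print(o["position"],o["orientation"].ravel(),o["gripper_width"],o["wrist_force"])
E
```

```text
[ 0.6128 -0.0629  0.1923] [ 0.0046 -0.9995 -0.0301 -0.0011 -0.0301  0.9995 -1.     -0.0046 -0.0012] 0.04967224701887422 [-0.2995  0.5581 -0.9313]
```

View pics/w10.png

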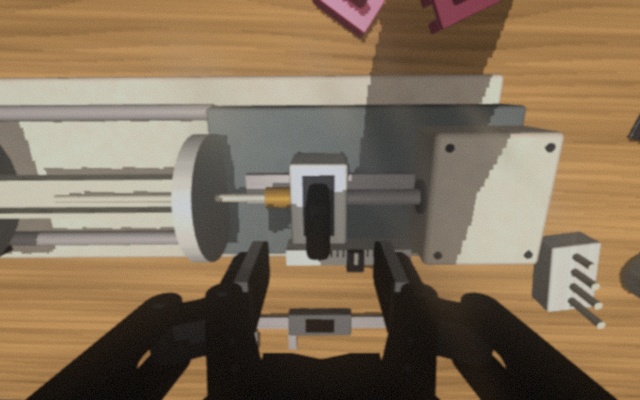

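>>> {"fn": "move_arm", "kwargs": {"increments": [[15,1.5,-1.5,0,0,0.005,45],[20,0,0,0,0,0,40],[15,0,0,0,0,0,40],[8,0,0,0,0,0,40],[0,0,0,0,0,0,40]]}}

```text
clock: 15.92
position: [0.6168, -0.0648, 0.1431]
orientation: [[0.015, -0.999, -0.031], [-0.005, -0.031, 0.999], [-1.0, -0.015, -0.005]]
wrist_force: [-0.2, 0.3, -0.1]
gripper_width: 0.0397
```

```bash
python3 - <<'E'
from h import *
np.set_printoptions(precision=4,suppress=True)
c=capture("wrist");cv2.imwrite("pics/w11.png",c["color"])
o=get_obs();print(o["position"],o["orientation"].ravel(),o["gripper_width"],o["wrist_force"])
E
```

```text
[ 0.6172 -0.0649  0.1442] [ 0.0163 -0.9994 -0.0314 -0.0049 -0.0315  0.9995 -0.9999 -0.0161 -0.0054] 0.03962679237023751 [-0.0983 -1.2695  1.4794]
```

View pics/w11.png

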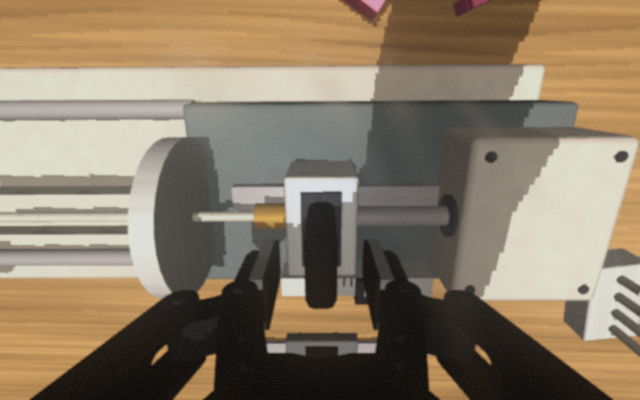

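>>> {"fn": "move_arm", "kwargs": {"increments": [[8,5,-0.5,0,-0.005,0.016,40],[5,0,0,0,0,0,40],[0,0,0,0,0,0,40],[0,0,0,0,0,0,40]]}}

```text
clock: 16.3
position: [0.6146, -0.0661, 0.1353]
orientation: [[0.006, -0.999, -0.032], [-0.002, -0.032, 0.999], [-1.0, -0.006, -0.002]]
wrist_force: [0.4, 0.1, -0.2]
gripper_width: 0.0399
```

>>> {"fn": "move_arm", "kwargs": {"increments": [[3,1,0,0,0,0.005,40],[0,0,0,0,0,0,10],[0,0,0,0,0,0,0],[0,0,0,0,0,0,0],[0,0,0,0,0,0,0],[0,0,0,0,0,0,0]], "grip_force": 60}}

```text
clock: 16.8
position: [0.6142, -0.065, 0.1335]
orientation: [[0.003, -0.999, -0.034], [-0.0, -0.034, 0.999], [-1.0, -0.003, -0.0]]
wrist_force: [0.5, 0.6, -0.4]
gripper_width: 0.0133
```

```bash
cat > look.py <<'E'
from h import *
import sys
np.set_printoptions(precision=4,suppress=True)
t=sys.argv[1]
c=capture("wrist");cv2.imwrite(f"pics/w{t}.png",c["color"])
s=capture("scene");cv2.imwrite(f"pics/s{t}.png",cv2.resize(s["color"][130:250,180:340],None,fx=5,fy=5,interpolation=cv2.INTER_CUBIC))
p=capture("top");cv2.imwrite(f"pics/t{t}.png",cv2.resize(p["color"][150:250,340:480],None,fx=5,fy=5,interpolation=cv2.INTER_CUBIC))
o=get_obs();print(o["clock"],o["position"],o["orientation"].ravel(),o["gripper_width"],o["wrist_force"])
for n,c in [("scene",s),("top",p)]:
  for q in ["pointer_tip","mark_line"]:print(n,q,[(np.round(r["centre"],1).tolist(),round(r["confidence"],2),onz(c,r["centre"],.098)) for r in tip_of(q,n)])
E
python3 look.py 12
```

```text
16.95 [ 0.6142 -0.065   0.1335] [ 0.0025 -0.9994 -0.0336 -0.     -0.0336  0.9994 -1.     -0.0025 -0.0001] 0.013196346726433569 [0.2253 1.1741 0.1453]
scene pointer_tip [([229.3, 205.4], 0.84, array([ 0.6608, -0.0604,  0.098 ]))]
scene mark_line [([422.8, 196.3], 0.65, array([0.5561, 0.3272, 0.098 ])), ([244.2, 208.0], 0.39, array([ 0.6603, -0.0283,  0.098 ])), ([229.7, 173.3], 0.29, array([ 0.5834, -0.0869,  0.098 ])), ([349.4, 276.8], 0.24, array([0.7602, 0.2078, 0.098 ]))]
top pointer_tip []
top mark_line [([404.6, 182.6], 0.5, array([ 0.6584, -0.0341,  0.098 ]))]
```

View pics/s12.png

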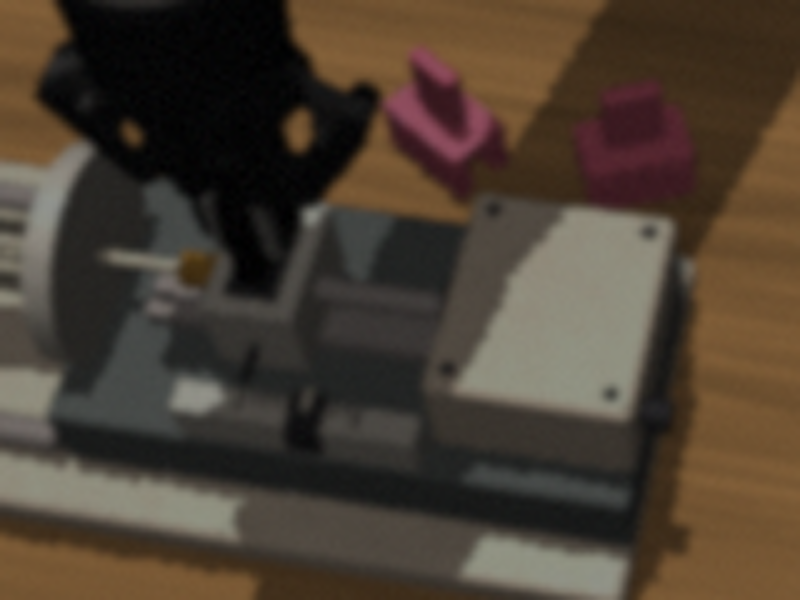

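View pics/w12.png

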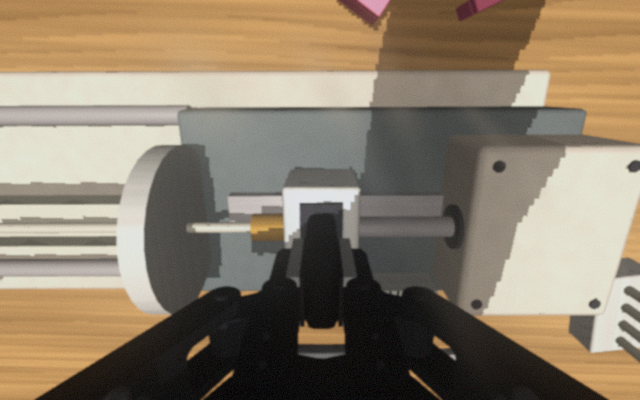

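View pics/t12.png

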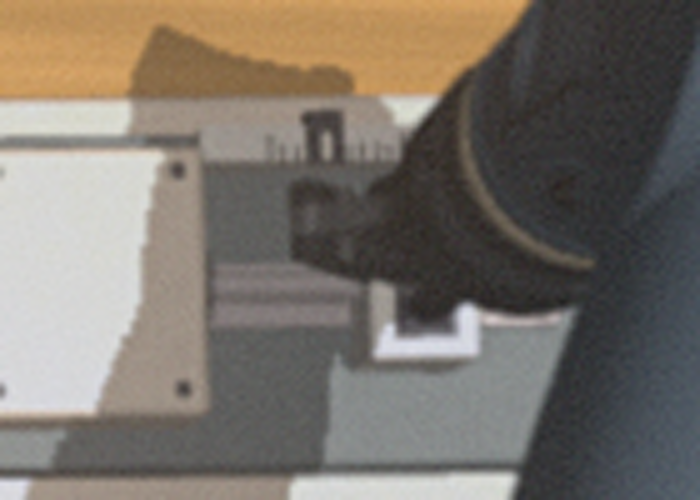

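>>> {"fn": "move_arm", "kwargs": {"increments": [[0,0,6,0,0,0,0],[0,0,6,0,0,0,0],[0,0,6,0,0,0,0],[0,0,6,0,0,0,0]]}}

```text
clock: 17.48
position: [0.6136, -0.0486, 0.1335]
orientation: [[0.003, -1.0, -0.028], [-0.014, -0.028, 1.0], [-1.0, -0.002, -0.014]]
wrist_force: [-0.2, -7.8, -0.1]
gripper_width: 0.0133
```

>>> {"fn": "move_arm", "kwargs": {"increments": [[0,0,6,0,-0.01,0,0],[0,0,5,0,-0.005,0,0],[0,0,4,0,0,0,0]]}}

```text
clock: 17.73
position: [0.6133, -0.0395, 0.1335]
orientation: [[0.002, -1.0, -0.026], [-0.011, -0.026, 1.0], [-1.0, -0.002, -0.011]]
wrist_force: [-0.4, -7.0, -0.7]
gripper_width: 0.0132
```

```bash
python3 look.py 13; python3 -c "
from h import *
c=capture('wrist');o=get_obs();print(o['position'],o['dq'])"
```

```text
17.8833 [ 0.6132 -0.0391  0.1335] [ 0.0023 -0.9996 -0.0268 -0.0103 -0.0268  0.9996 -0.9999 -0.002  -0.0103] 0.013131118825062188 [-0.9287 -6.5025  0.391 ]
scene pointer_tip [([231.4, 287.2], 0.63, array([0.8248, 0.0014, 0.098 ]))]
scene mark_line [([242.6, 207.0], 0.39, array([ 0.6587, -0.0322,  0.098 ]))]
top pointer_tip []
top mark_line [([398.4, 180.5], 0.6, array([ 0.6621, -0.0224,  0.098 ])), ([209.7, 257.4], 0.52, array([0.5086, 0.3225, 0.098 ])), ([219.7, 268.1], 0.29, array([0.4898, 0.3027, 0.098 ]))]
[ 0.61324298 -0.03925822  0.13351682] [-0.04400408  0.02159097 -0.05147832  0.0023758   0.02007534  0.01659412]
```

View pics/s13.png

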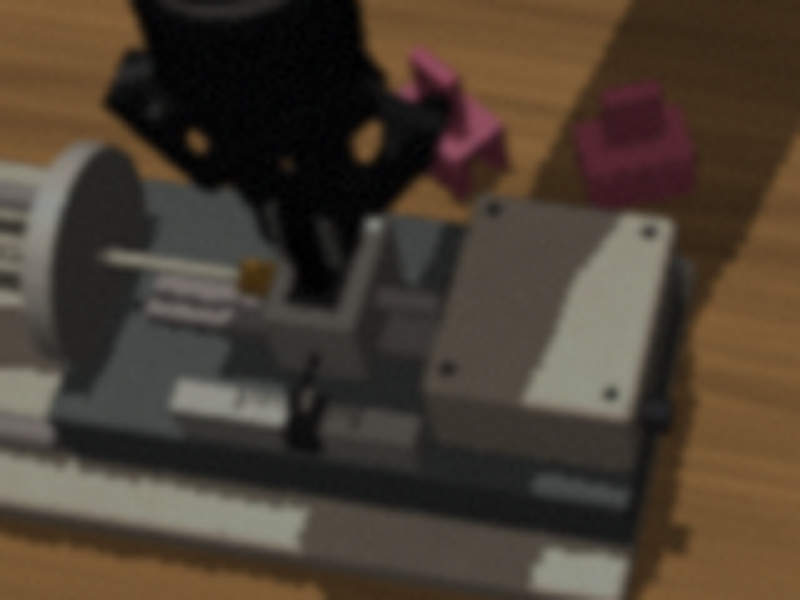

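View pics/t13.png

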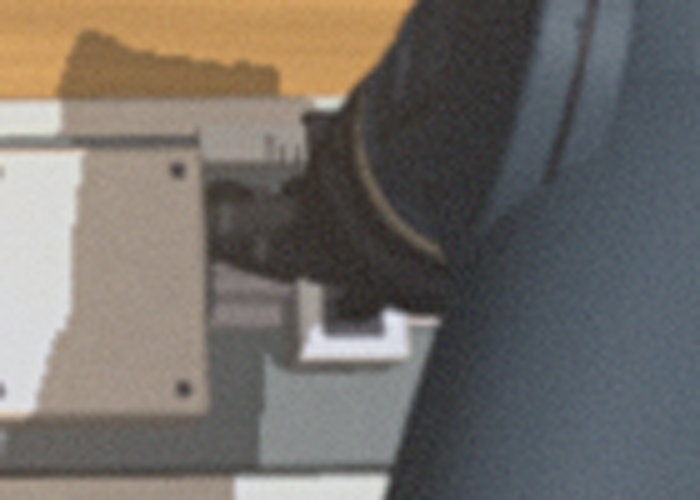

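```bash
python3 - <<'E'
from h import *
s=capture("scene")["color"]
def z(a):
    a=cv2.resize(a[190:225,220:265],None,fx=14,fy=14,interpolation=cv2.INTER_CUBIC).astype(float)
    return np.clip(a*2.2,0,255).astype(np.uint8)
cv2.imwrite("pics/s14.png",z(s));cv2.imwrite("pics/s14b.png",z(cv2.imread("pics/scene0.png")))
c=capture("wrist");cv2.imwrite("pics/w14.png",c["color"])
E
```

```text
(no output)
```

View pics/s14.png

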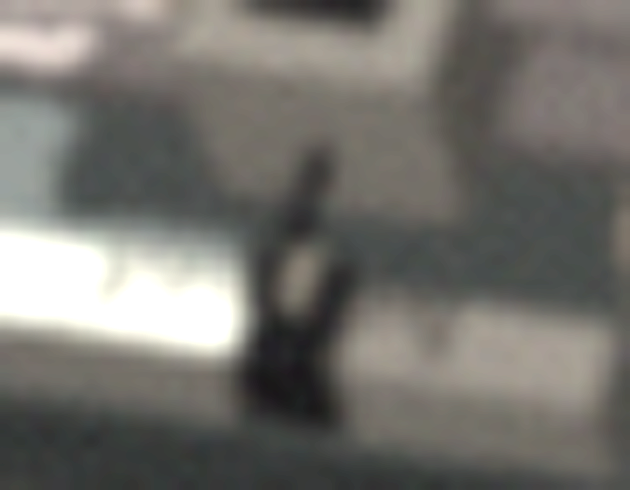

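View pics/s14b.png

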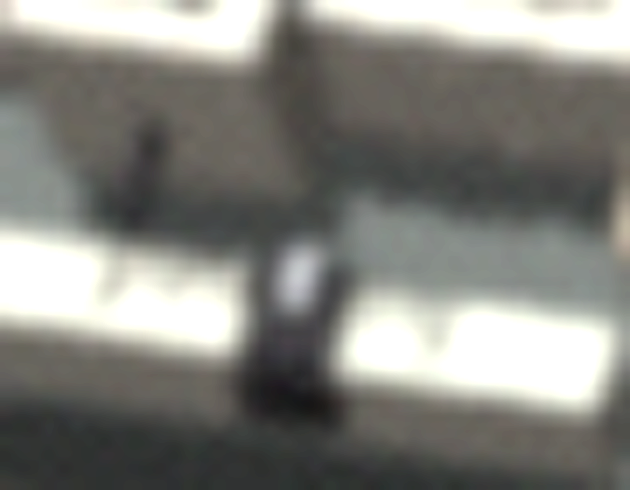

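View pics/w14.png

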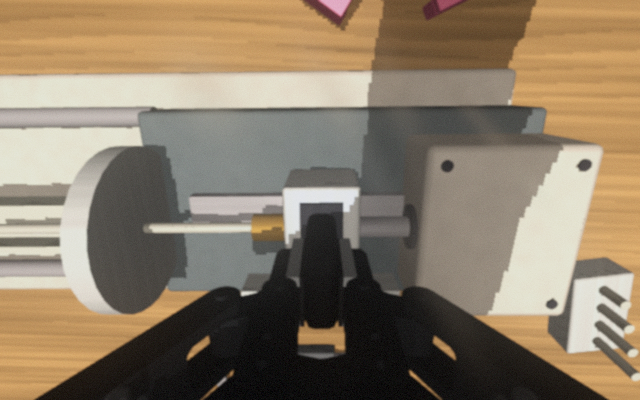

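>>> {"fn": "move_arm", "kwargs": {"increments": [[0,0,4.5,0,-0.008,0,0]]}}

```text
clock: 18.32
position: [0.6132, -0.0375, 0.1335]
orientation: [[0.002, -1.0, -0.026], [-0.007, -0.026, 1.0], [-1.0, -0.002, -0.007]]
wrist_force: [-0.6, -8.4, -0.6]
gripper_width: 0.0134
```

```bash
python3 - <<'E'
from h import *
np.set_printoptions(precision=4,suppress=True)
for i in range(5):
    s=capture("scene")["color"];o=get_obs();print(o["clock"],o["position"],o["orientation"][1,0],o["wrist_force"])
cv2.imwrite("pics/s15.png",np.clip(cv2.resize(s[190:225,220:265],None,fx=14,fy=14,interpolation=cv2.INTER_CUBIC).astype(float)*2.2,0,255).astype(np.uint8))
E
```

```text
18.3667 [ 0.6132 -0.0371  0.1335] -0.006676501782018303 [ 0.2387 -6.0464 -0.7743]
18.4167 [ 0.6132 -0.0371  0.1335] -0.006765756732230488 [-0.8089 -6.4074 -0.5965]
18.4667 [ 0.6132 -0.0371  0.1335] -0.006716685189011207 [-0.2066 -6.6566 -0.6421]
18.5167 [ 0.6132 -0.0371  0.1335] -0.006729208788965005 [-0.1163 -6.634   0.3512]
18.5667 [ 0.6132 -0.0371  0.1335] -0.006801494967059878 [ 0.6774 -6.8577 -0.7812]
```

View pics/s15.png

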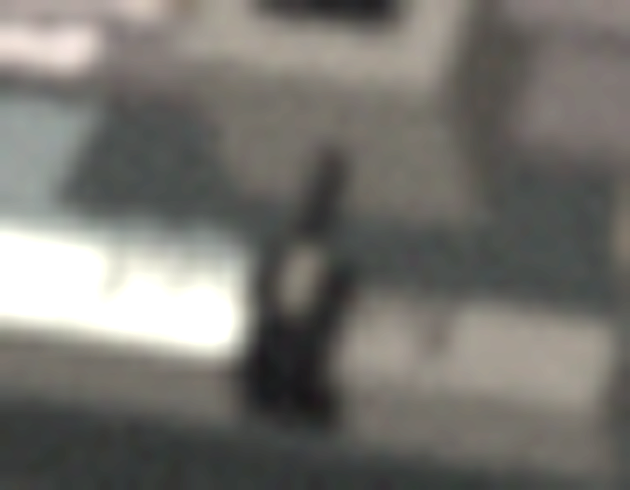

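```bash
python3 -c "
from h import *
c=capture('top')
print([(r['centre'],r['confidence'],onz(c,r['centre'],.038)) for r in tip_of('lock_mid','top')][:2])
o=get_obs();print(o['position'],o['wrist_force'],o['gripper_width'])
print(sign_off())"
```

```text
[([353.9, 292.6], 0.84, array([0.45246453, 0.05391095, 0.038     ])), ([210.4, 258.2], 0.77, array([0.51004537, 0.33570992, 0.038     ]))]
[ 0.61318444 -0.03714372  0.13350622] [ 0.35410384 -7.34656008 -1.14955841] 0.013535755031992907
the job is handed in; nothing more can be done
None
```

I lifted the transport lock off and stood it in the tray. I then gripped the black handle, pulled the carriage back about 28 mm, and handed the job in at about 19 s while still holding it. The sign-off gives no verdict.

**Lock:** The last look put it at about (0.510, 0.336) in world x and y. That is about 20 mm from the tray centre at (0.49, 0.335), and nothing is touching it.

**Carriage:** The position held steady at y = -0.0371 over the last readings. The spring pulled back with about 7 N on the wrist sensor, and the fingers were shut on the 14 mm handle at 13.5 mm with 60 N of grip set.

**Pointer against index line:** The enlarged scene picture shows them level to within about 1 mm, with the pointer slightly short if anything.
- My estimates of the distance to pull disagreed by camera, from 27 to 31 mm, most of them 28 to 29.5 mm. I held at about 28 mm, because the close-up view matched that best.
- The networks mostly missed the pointer and marker once the arm covered them, so this check rests on reading the pictures.

**Marker and bystanders:** The marker sits at the same place in the scene picture as at the start. The arm never worked near the jar, specimen block or calliper, but I did not re-measure their positions.

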